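# Carry the covered blank tin to the board, open it and tip the blanks into the tray

## Robot

A 7-joint arm with a two-finger parallel gripper is mounted at the origin on the work surface. World frame = base frame: x ahead of the robot, y to its left, z up, the work surface at z = 0. Lengths are in m, angles in rad, forces in N, time in s.
With the tool pointing down it reaches from about 0.425 to 1.025 m from the base axis. Payload 3.6 kg.
Tool frame: the origin (TCP) lies midway between the tips of the shut fingers; the grasp point (between the pads) lies 19 mm behind it; z points along the fingers, y is the direction in which the jaws open and shut (so a half turn about z gives the same grasp; the last joint's range is limited). The gripper opens to 85 mm and grips with 20 to 120 N. Pads are 22 mm wide; open, the fingers measure 114 mm over their backs; the gripper's body (76 mm by 85 mm) begins 54 mm behind the grasp point. The pads swing forward as they close: fully open they stand 13 mm farther back than shut.
Start: joints at [-1.262, 0.591, 0.048, 1.609, -0.033, 0.943, -0.034], TCP at [0.284, 0.667, 0.231] pointing down, gripper open.
Joint ranges: [-2.69, 2.69], [-0.47, 2.24], [-1.27, 1.36], [0.19, 2.51], [-1.53, 4.68], [0.08, 2.07], [-3.09, 3.09]. Speed limits (rad/s): [2.57, 2.57, 3.14, 3.14, 3.14, 3.14, 3.14].

## Interface

Orientations are given as a unit quaternion [w, x, y, z].
In Python, from station import env gives the robot as it stands.
- The arm moves only by the shell command python3 -m handwheel 'ROWS' [OPENING]. ROWS is JSON, a list of rows, each a list of 4 numbers: the shift along the world's x, y, z as a fraction of full scale, then the turn about the world's z as a fraction of full scale. A call has 1 to 20 rows; each row is the pose to reach, as a shift and turn from the pose commanded when the call began; what a row does not reach only later rows make up. Full scale, the value 1, is 0.2 m for a shift and 90 degrees for a turn. A row lasts 1/10 s, in which the tool goes at most 50 mm and 8.59 degrees, less where a joint would pass 70% of its speed; a pose out of reach is approached as far as the arm can. A call with a number of a shift or a turn outside -1 to 1 is refused whole. A call with a gripper value outside its range is refused whole. OPENING is the gripper command: -1 is shut, 1 is fully open, values between are in proportion, set as the call begins (- or left out, the last holds). The fingers move at their own pace and stop on an object; the grip force is fixed at half the most. Time passes only in rows, so rows that repeat a pose let the fingers close. It gives the time, the measured TCP pose, the force and the opening at its end, in the units of the state.
- env.observe(): the state, without advancing time (a new reading comes with each control period).
- env.get_image(name): name is "scene" or "top" or "wrist"; returns a dict with "color" (384x512x3 uint8, blue, green, red), "fx", "fy", "cx", "cy" (pixels), "rvec" (rotation vector, rad) and "tvec" (3), from world to camera coordinates, as OpenCV has them; the wrist camera has in their place "tool_from_camera" (4x4, takes a point from camera to tool coordinates, whose origin is the TCP and whose axes are the flange's). Camera axes: x right, y down, z forward; pixel columns grow to the right and rows downward; lengths in m; the calibration is good to about 2 mm. A picture is of the moment at which its call begins: read the wrist's pose just before it. There is no depth.
- env.job_done(): hands the job in, once; it reports no verdict.
Trained networks look in a picture, given as the dict that the camera call returned (one of the last four; its "shot" number tells which), for a name from the list of things; names that differ only in an ending like _2 or _b are one class to them, and where a whole thing is asked for, a point or a joint stands for the part that bears it (a point fixed in the world has none). Each returns a list of dicts, best first, with "score" (0 to 1); they miss things now and then, are a little off and sometimes report something else, mostly with a low value. They report only what shows in the picture. A call takes as long as a camera call. They do not tell look-alikes from the thing itself.
- env.cut_out(name, picture): "region" (384x512 bool, what is visible of it) and "box" ([left, top, right, bottom] in pixels, round what is visible of it).
The state is a dict: "time": time; "joints": joint angles; "dq": joint speeds; "joint_torque": joint torques, N m; "tool_pos": TCP position; "ee_rot": TCP orientation; "force": force on the tool from outside, world axes, zero at the start; "moment": the same for the moment, N m; "width": finger opening in m.
Only numpy, scipy, OpenCV 4.12 (cv2) and the standard library are available. Lean on these libraries where they do the work, as an engineer would, in place of code of your own. Each camera call takes 0.05 s, during which the arm holds its last target. There are 200 camera calls.

## Task

Pick up the covered tin by pinching its fixed fin and the lid's tab together, so that your fingers hold the loose lid shut, and carry it like that to the plywood board; set it down upright about the middle of it, lid still shut, and let go. Then slide the lid all the way open, lift the tin by its fin, tip both round metal blanks out into the open tray, and stand the emptied tin upright about the middle of the board again. Leave the hammer, the bowl and the ear defenders where they are.

Things in the scene. Friction and masses are not known exactly. Their poses are not given: they have to be found in the camera images.
- can: The tin (loose, about 0.30 kg empty): plain steel box, 148 mm long (own x -66 to +82), 124 mm wide (y +-62), 40 mm high to its deck. Origin on the underside, below the fin; z up. The -x half is closed by a fixed deck; the +x half is a well with the lid over it and two blanks in it.
- fin (a point): Middle of the tin's fixed fin, 60 mm above the tin's origin; axes as the tin's. The fin is an upright plate standing on the deck: 8 mm thick (tin x -4 to +4), 30 mm wide (y +-15), z 40 to 80 mm.
- well (a point): Centre of the well's floor, at x 42, y 0, z 4 mm in the tin. The well spans tin x 6 to 78; its floor is 48 mm wide (y +-24), and its two long sides slope up at 40 degrees to the rims at y +-62, z 36. So blanks roll out over either long side when the tin is tipped about its own x axis by well over 40 degrees (about 60).
- lid: The tin's loose aluminium lid (50 g), captive: slides only along the tin's +x, 80 mm from shut to fully open, friction 0.25 N (slides by itself on a 35 degree slope). Axes as the tin's; its origin meets the tin's when shut. Plate 4 mm thick, x 4 to 82, y +-62, top at z 40. Starts 3 to 18 mm ajar.
- tab (a point): Middle of the lid's upright tab: plate 8 mm thick (lid x 4 to 12), 52 mm wide (y +-26), z 40 to 80 mm; the point is at x 8, z 60. Shut, it lies flat against the fin, together 16 mm thick (x -4 to +12); squeezing both along x shuts the lid. Wider than the fin, so gripped along y it is held alone.
- blank1: Round aluminium bar blank (loose, about 73 g), 60 mm long, 23.6 mm diameter, lying in the well along the tin's x under the lid. Origin at its centre, x along the bar.
- blank2: A second blank, the same, beside the first.
- tray: Open dark steel tray, fixed to the bench, 250 mm (own x) by 230 mm (own y), walls 35 mm high, 4 mm thick, floor 4 mm. Origin: centre of its underside, on the bench.
- board: Plywood board, fixed to the bench, 200 mm (own x) by 170 mm (own y), 18 mm thick. Origin: centre of its underside, on the bench; its top is at z = 18 mm. Tin and board stand on opposite sides of the tray; which is left varies.
- hammer: Bystander: a hammer lying on the bench beyond the tray, 260 mm long.
- bowl: Bystander: an aluminium bowl 110 mm across, 45 mm high, beyond the tray; origin under its centre.
- earmuffs: Bystander: ear defenders lying on the bench beyond the tray, about 170 mm wide; origin between the cups on the bench.
Mind the look-alikes: they are no part of the job. Of the things that look like the can, the larger one is meant.

How it is judged:
By the outcome, as a careful person would: the job done as asked, in the order asked, and still so for the second after the job is handed in, with the robot touching nothing.
It also fails if it takes over 72 s, if anything falls off the work surface, if the arm or the gripper's body presses on something with over 40 N, if the wrist force passes 120 N, or if a joint passes its speed limit or range.

## Working session

There is one attempt and no reset: what is moved stays moved. The work goes in short steps, Python scripts to look and compute and a shell command to move; the robot and the scene stay as the last step left them, time stands still between calls to the robot, and variables do not carry over. Pictures are saved under pics/ and viewed, about 8 in all and at most 12, crops included, and the job is handed in when it is done.

```bash
ls; mkdir -p pics; cat > h.py <<'E'
import numpy as np, cv2
from station import env
def ray(p,uv):
    R=cv2.Rodrigues(np.array(p["rvec"]))[0];t=np.array(p["tvec"]).ravel()
    d=R.T@np.array([(uv[0]-p["cx"])/p["fx"],(uv[1]-p["cy"])/p["fy"],1]);return -R.T@t,d
def at(p,uv,z):
    o,d=ray(p,uv);return o+d*(z-o[2])/d[2]
def proj(p,X):
    K=np.array([[p["fx"],0,p["cx"]],[0,p["fy"],p["cy"]],[0,0,1]])
    return cv2.projectPoints(np.array(X,float).reshape(-1,3),np.array(p["rvec"]),np.array(p["tvec"]),K,None)[0].reshape(-1,2)
def wristcam():
    # wrist picture with world->camera rvec,tvec filled in
    from scipy.spatial.transform import Rotation as Ro
    s=env.observe();p=env.get_image("wrist");q=s["ee_rot"]
    T=np.eye(4);T[:3,:3]=Ro.from_quat([q[1],q[2],q[3],q[0]]).as_matrix();T[:3,3]=s["tool_pos"]
    M=np.linalg.inv(T@np.array(p["tool_from_camera"]))
    p["rvec"]=cv2.Rodrigues(M[:3,:3])[0];p["tvec"]=M[:3,3];return p
def save(p,n,box=None,k=1.5):
    c=p["color"]
    if box: c=c[box[1]:box[3],box[0]:box[2]]
    cv2.imwrite(f"pics/{n}.png",cv2.resize(c,None,fx=k,fy=k,interpolation=cv2.INTER_CUBIC))
E
python3 - <<'E'
from h import *
s=env.observe();print({k:np.round(v,3) for k,v in s.items()})
a=env.get_image("top");b=env.get_image("scene")
save(a,"top");save(b,"scene")
for n in ["can","fin","tab","tray","board","lid"]:
  for p,l in((a,'top'),(b,'scene')):
    for r in env.cut_out(n,p)[:3]: 
        m=cv2.minAreaRect(np.argwhere(r["region"])[:,::-1].astype(np.float32));print(n,l,round(r["score"],2),r["box"],np.round(m[0],1),np.round(m[1],1),round(m[2],1))
E
```

```text
pics
{'time': np.float64(0.0), 'joints': array([-1.262,  0.592,  0.048,  1.61 , -0.033,  0.943, -0.034]), 'dq': array([-0.   , -0.002,  0.001,  0.001,  0.001,  0.   ,  0.   ]), 'joint_torque': array([ 1.0000e-03, -5.4868e+01,  1.5460e+00, -1.9812e+01,  9.0000e-03,
        9.0000e-03,  0.0000e+00]), 'tool_pos': array([0.283, 0.666, 0.23 ]), 'ee_rot': array([-0.   ,  0.2  ,  0.98 , -0.001]), 'force': array([-0.288,  0.137, -0.119]), 'moment': array([ 0.025, -0.031,  0.016]), 'width': np.float64(0.086)}
can top 0.96 [102.2, 221.3, 135.0, 258.2] [119. 238.] [34. 30.] 90.0
can top 0.62 [150.2, 212.0, 200.4, 264.2] [174.3 237.6] [41.6 53.8] 9.5
can scene 0.8 [370.7, 133.8, 401.9, 161.5] [384.9 147.9] [32.5 26.1] 70.0
can scene 0.61 [314.2, 128.0, 356.7, 170.5] [334.5 149.5] [41. 39.] 90.0
can scene 0.54 [319.4, 141.4, 354.3, 168.2] [335.5 153.5] [27. 37.] 90.0
fin top 0.92 [102.9, 220.8, 137.1, 255.1] [118.5 238. ] [34. 31.] 90.0
fin top 0.75 [150.1, 207.7, 197.1, 268.2] [174.5 237.8] [43.1 54.3] 8.1
fin scene 0.66 [317.3, 126.5, 355.1, 172.4] [335.  149.5] [41. 40.] 90.0
fin scene 0.59 [3
[... 372 characters left out ...]
, 353.0, 170.8] [335.5 154. ] [26. 37.] 90.0
tab scene 0.58 [374.4, 134.1, 399.0, 147.0] [383.5 140.3] [12.7 24.5] 83.7
tray top 0.8 [236.4, 167.6, 316.4, 254.6] [274.6 211.6] [74.3 79.8] 7.5
tray scene 0.61 [205.3, 145.3, 282.0, 213.2] [243.8 178.7] [72.1 66.2] 1.7
board top 0.57 [361.2, 198.1, 413.4, 270.2] [386.5 233.3] [54.5 64.8] 5.9
lid top 0.66 [101.9, 235.6, 131.1, 256.4] [117.5 245.5] [19. 27.] 90.0
lid top 0.57 [154.3, 211.0, 200.2, 242.2] [176.5 223.8] [39.8 26. ] 9.5
lid top 0.44 [270.7, 120.7, 305.2, 146.4] [288.5 132.5] [31. 33.] 90.0
lid scene 0.81 [371.7, 133.3, 399.1, 148.9] [384.  140.5] [13. 26.] 90.0
lid scene 0.79 [318.1, 139.3, 355.3, 167.8] [335.5 154. ] [26. 37.] 90.0
```

View pics/top.png

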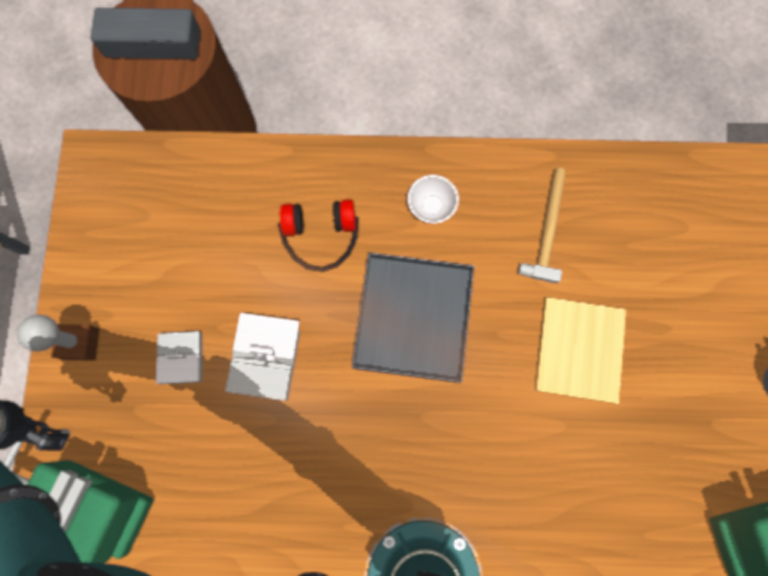

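View pics/scene.png

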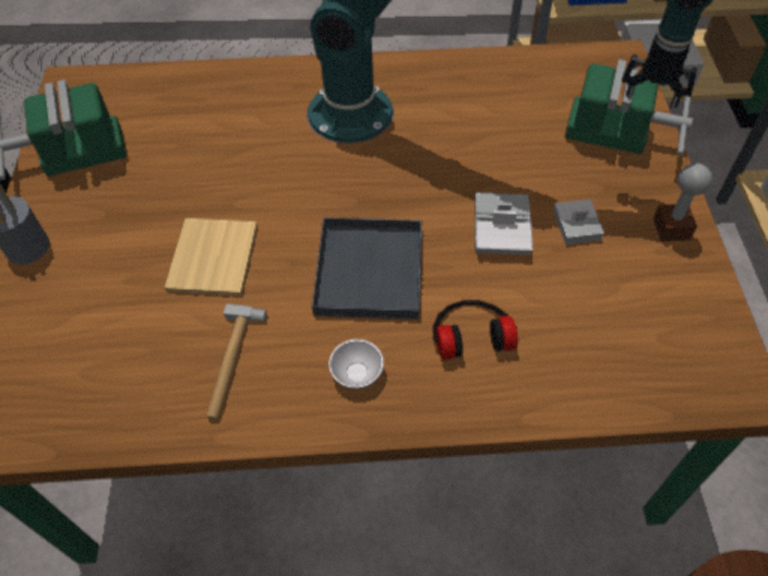

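Top view (1.5× pixels): the larger tin is at (263,356) with its lid side pointing up (away from the robot). The small look-alike is at (180,357), the tray at (413,317) and the board at (582,350). Next I compute their positions.

```bash
python3 - <<'E'
from h import *
a=env.get_image("top")
def rect(r,z):
    m=cv2.minAreaRect(np.argwhere(r["region"])[:,::-1].astype(np.float32))
    c=np.array([at(a,u,z) for u in cv2.boxPoints(m)])
    cc=c.mean(0)[:2]
    es=[(c[(i+1)%4]-c[i])[:2] for i in range(2)]
    print(np.round(cc,3),[(round(float(np.hypot(*e)),3),round(float(np.degrees(np.arctan2(e[1],e[0]))),1)) for e in es])
print("tray");[rect(r,.02) for r in env.cut_out("tray",a)[:1]]
print("board");[rect(r,.018) for r in env.cut_out("board",a)[:1]]
print("can");[rect(r,.04) for r in env.cut_out("can",a)[:2]]
print("tray corners at z .035 by eye",[np.round(at(a,np.array(u)/1.5,.035)[:2],3) for u in((370,254),(473,266),(461,381),(354,368))])
print("can corners by eye",[np.round(at(a,np.array(u)/1.5,.04)[:2],3) for u in((240,313),(300,320),(287,400),(227,391))])
print("board corners by eye",[np.round(at(a,np.array(u)/1.5,.018)[:2],3) for u in((547,298),(626,309),(619,403),(537,391))])
E
```

```text
tray
[0.526 0.03 ] [(0.257, -5.8), (0.238, -96.9)]
board
[ 0.463 -0.324] [(0.205, -7.6), (0.177, -94.9)]
can
[0.43 0.34] [(0.166, -3.3), (0.139, -96.5)]
[0.424 0.515] [(0.106, 6.0), (0.094, -88.7)]
tray corners at z .035 by eye [array([0.655, 0.124]), array([ 0.633, -0.097]), array([ 0.389, -0.071]), array([0.41, 0.15])]
can corners by eye [array([0.519, 0.394]), array([0.507, 0.267]), array([0.342, 0.284]), array([0.357, 0.408])]
board corners by eye [array([ 0.57 , -0.258]), array([ 0.55 , -0.425]), array([ 0.353, -0.399]), array([ 0.373, -0.231])]
```

```bash
python3 -m handwheel '[[0.3,-0.25,0,-0.1],[0.4,-0.5,0,-0.2],[0.68,-0.8,0,-0.3],[0.68,-1,0,-0.4],[0.68,-1,0,-0.5],[0.68,-1,0,-0.6],[0.68,-1,0,-0.7],[0.68,-1,0,-0.81],[0.68,-1,0,-0.81]]' 1; python3 -m handwheel '[[0,-0.25,0,0],[0,-0.5,0,0],[0,-0.635,0,0],[0,-0.635,0,0],[0,-0.635,0,0]]'; python3 - <<'E'
from h import *
p=wristcam();save(p,"w1");s=env.observe();print(np.round(s["tool_pos"],4),np.round(s["ee_rot"],4),s["time"],np.round(s["joints"],2))
np.save("w1.npy",p,allow_pickle=True)
E
```

```text
time: 1.8
tool_pos: [0.4195, 0.4673, 0.2315]
ee_rot: [-0.0, 0.744, 0.668, 0.0]
force: [-0.2, -0.5, 0.4]
width: 0.0854
time: 2.3
tool_pos: [0.4198, 0.3403, 0.2318]
ee_rot: [-0.0, 0.743, 0.669, 0.001]
force: [0.3, 0.7, -0.2]
width: 0.0855
[0.4197 0.3415 0.2317] [-3.000e-04  7.424e-01  6.699e-01  8.000e-04] 2.35 [-1.09  0.38  0.42  2.04 -0.22  0.76 -0.63]
```

View pics/w1.png

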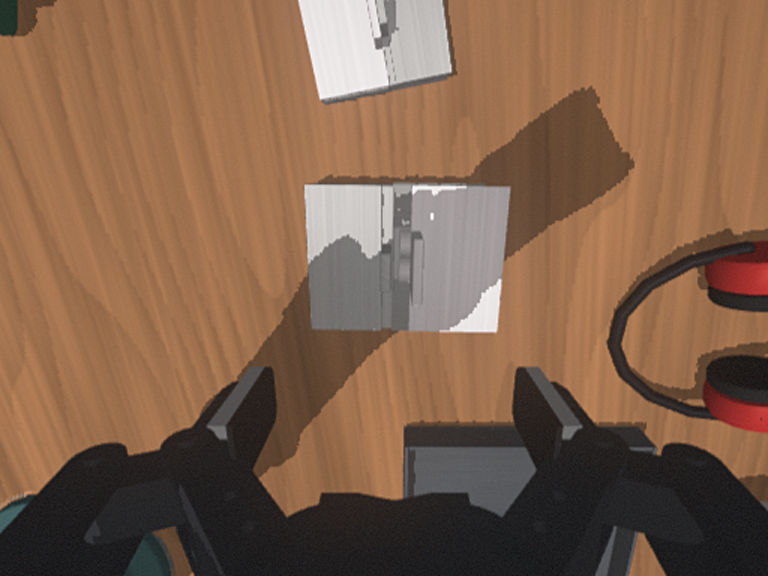

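```bash
python3 - <<'E'
from h import *
p=np.load("w1.npy",allow_pickle=True).item()
c=np.array([at(p,np.array(u)/1.5,.04)[:2] for u in((304,184),(510,187),(498,332),(313,329))])
print(np.round(c,4))
for e in (c[1]-c[0],c[2]-c[3],c[0]-c[3],c[1]-c[2]): print(np.hypot(*e),np.degrees(np.arctan2(e[1],e[0])))
near=(c[0]+c[3])/2;far=(c[1]+c[2])/2;
d=(far-near)/np.linalg.norm(far-near);L=np.linalg.norm(far-near)
print("L",L,"origin",near+.066*d,"yaw",np.degrees(np.arctan2(d[1],d[0])))
# fin/tab by eye
for n,u,z in(("fin top L edge mid",(381,270),.08),("tab top far",(424,270),.08),("tab top",(418,268),.08)):
    X=at(p,np.array(u)/1.5,z)[:2]; print(n,np.round(X,4),"tin x",(X-near)@d-.066)
for r in env.cut_out("tab",p)[:2] if False else []: pass
from numpy import cos,sin
o=near+.066*d;n=np.array([-d[1],d[0]]);j=L-.148
Q=lambda x,y,z:[*(o+x*d+y*n),z]
pts=[Q(-.004,y,z) for y in(-.015,.015) for z in(.04,.08)]+[Q(.012+j,y,z) for y in(-.026,.026) for z in(.04,.08)]
print(np.round(proj(p,pts)*1.5))
save(p,"w1c",(190,110,350,230),5)
E
```

```text
[[0.3569 0.4126]
 [0.5194 0.3931]
 [0.5061 0.2699]
 [0.344  0.2899]]
0.1636038628297139 -6.8226212199332466
0.16337696906001695 -7.031582310108062
0.12336723439306882 83.97312405829415
0.12396007998186719 83.86393420507116
L 0.1634901441210098 origin [0.41598009 0.34326632] yaw -6.927029265324338
fin top L edge mid [0.4119 0.346 ] tin x -0.004339426290001697
tab top far [0.4437 0.3427] tin x 0.027587637007052357
tab top [0.4394 0.3446] tin x 0.023081699925407193
[[383. 279.]
 [381. 292.]
 [383. 244.]
 [382. 253.]
 [419. 292.]
 [422. 307.]
 [421. 231.]
 [425. 239.]]
```

View pics/w1c.png

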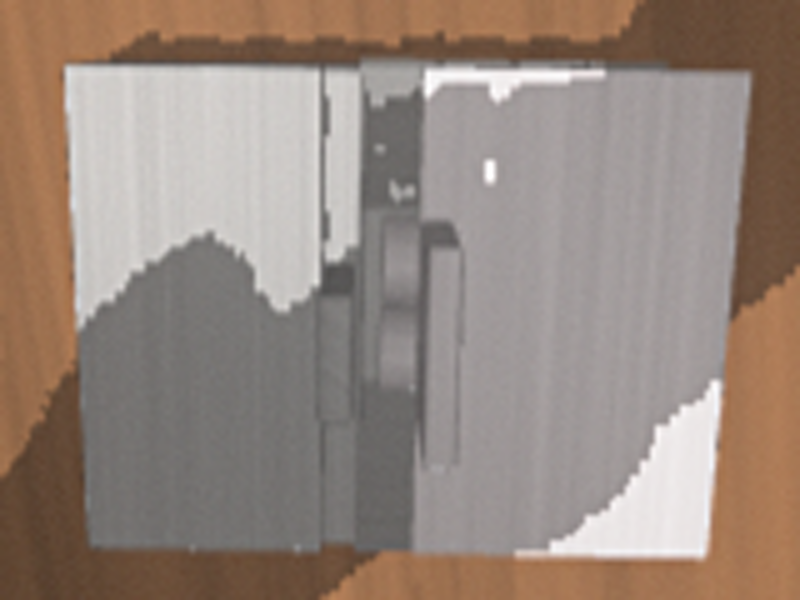

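The tin fits its model: origin (0.416, 0.343), yaw −6.9°, lid 15 mm ajar. The blanks' ends show in the gap at crop (400,300). I'm going down and pinching.

```bash
python3 -m handwheel '[[0,0.013,-0.2,-0.011],[0,0.013,-0.4,-0.011],[0,0.013,-0.6,-0.011],[0,0.013,-0.8,-0.011],[0,0.013,-0.88,-0.011],[0,0.013,-0.925,-0.011],[0,0.013,-0.925,-0.011],[0,0.013,-0.925,-0.011]]' && python3 -m handwheel '[[0,0,0,0],[0,0,0,0],[0,0,0,0],[0,0,0,0],[0,0,0,0],[0,0,0,0],[0,0,0,0],[0,0,0,0],[0,0,0,0],[0,0,0,0]]' -1
```

```text
time: 3.15
tool_pos: [0.4202, 0.3441, 0.0469]
ee_rot: [-0.0, 0.748, 0.664, 0.001]
force: [-0.3, -1.5, 0.3]
width: 0.0853
time: 4.15
tool_pos: [0.4186, 0.3431, 0.0469]
ee_rot: [-0.001, 0.748, 0.663, -0.0]
force: [-3.1, -0.1, 6.5]
width: 0.0139
```

```bash
python3 -m handwheel '[[0,0,0.1,0],[0,0,0.2,0],[0,0,0.3,0],[0,0,0.4,0],[0,0,0.5,0],[0,0,0.5,0],[0,0,0.5,0]]' && python3 - <<'E'
from h import *
s=env.observe();print(s["width"],np.round(s["force"],1))
p=wristcam();save(p,"w2")
E
```

```text
time: 4.85
tool_pos: [0.4187, 0.3425, 0.1456]
ee_rot: [-0.0, 0.748, 0.663, -0.001]
force: [-0.1, 0.2, -5.0]
width: 0.0142
0.014162646890979881 [-0.1  0.2 -5. ]
```

View pics/w2.png

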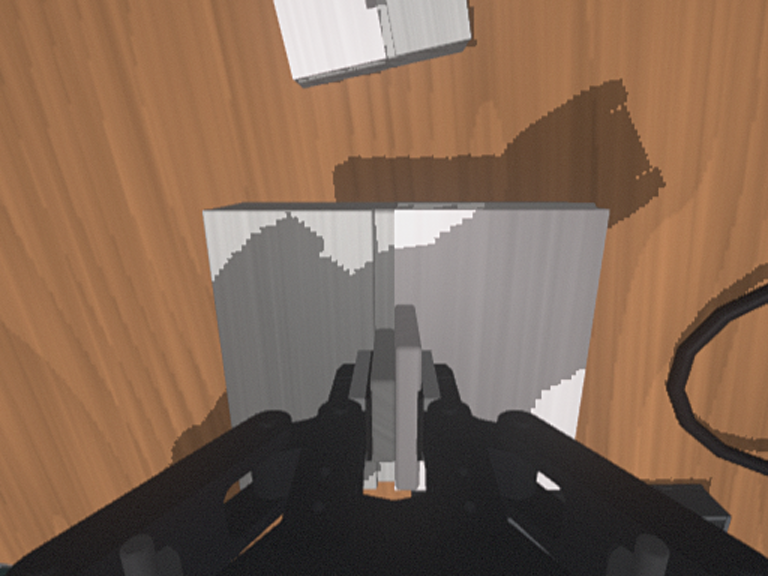

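The pinch holds: the lid is flush against the fin at pixel (395,330), with no gap, and the tin hangs level. I'm carrying it to the board.

```bash
python3 -m handwheel '[[0.02,-0.07,0,0],[0.05,-0.2,0,0],[0.1,-0.35,0,0],[0.15,-0.5,0,0],[0.2,-0.65,0,0],[0.21,-0.8,0,0],[0.21,-1,0,0]]' && python3 -m handwheel '[[0,-0.15,0,0],[0,-0.3,0,0],[0,-0.45,0,0],[0,-0.6,0,0],[0,-0.8,0,0],[0,-1,0,0]]' && python3 -m handwheel '[[0,-0.2,0,0],[0,-0.4,0,0],[0,-0.6,0,0],[0,-0.8,0,0],[0,-0.92,0,0],[0,-1,0,0]]' && python3 -m handwheel '[[0,-0.15,0,0],[0,-0.25,0,0],[0,-0.31,0,0],[0,-0.355,0,0],[0,-0.355,0,0],[0,-0.355,0,0]]'; python3 - <<'E'
from h import *
s=env.observe();print(s["width"],np.round(s["tool_pos"],4),np.round(s["ee_rot"],3),np.round(s["joints"],2))
a=env.get_image("top");save(a,"t2",(330,170,440,290),5)
E
```

```text
time: 5.6
tool_pos: [0.4619, 0.1415, 0.1455]
ee_rot: [0.0, 0.748, 0.664, -0.0]
force: [0.4, -0.6, -4.9]
width: 0.0144
time: 6.2
tool_pos: [0.4602, -0.0594, 0.1455]
ee_rot: [-0.0, 0.748, 0.663, -0.001]
force: [0.0, -0.3, -5.3]
width: 0.0143
time: 6.8
tool_pos: [0.4593, -0.2612, 0.1455]
ee_rot: [-0.0, 0.75, 0.661, -0.001]
force: [0.4, 0.3, -4.9]
width: 0.0142
time: 7.4
tool_pos: [0.4612, -0.3269, 0.1458]
ee_rot: [-0.001, 0.748, 0.663, 0.0]
force: [0.2, 0.6, -5.4]
width: 0.014
0.014021606012962375 [ 0.4612 -0.3269  0.1458] [-0.001  0.748  0.663  0.   ] [ 0.33  0.52  0.28  2.05 -0.25  0.6   0.66]
```

View pics/t2.png

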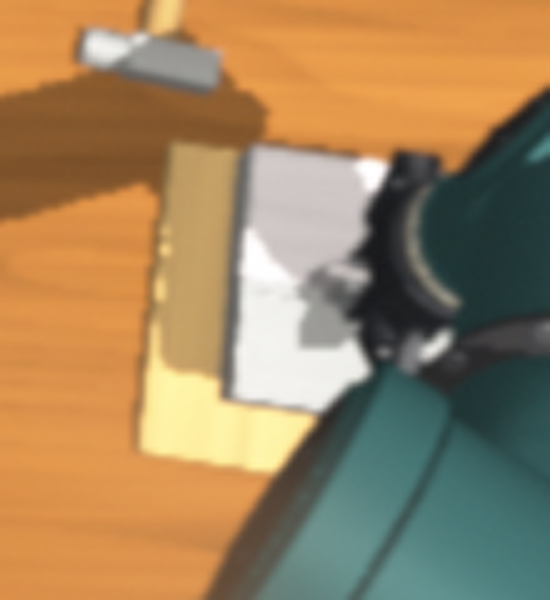

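```bash
python3 -m handwheel '[[0,0,-0.1,0],[0,0,-0.2,0],[0,0,-0.3,0],[0,0,-0.34,0],[0,0,-0.37,0],[0,0,-0.385,0],[0,0,-0.395,0],[0,0,-0.4,0],[0,0,-0.4,0],[0,0,-0.4,0]]'
```

```text
time: 8.45
tool_pos: [0.4618, -0.3283, 0.0667]
ee_rot: [0.0, 0.748, 0.663, 0.0]
force: [0.4, -0.2, -6.0]
width: 0.0138
```

```bash
python3 -m handwheel '[[0,0,-0.005,0],[0,0,-0.008,0],[0,0,-0.01,0],[0,0,-0.01,0],[0,0,-0.01,0]]'
```

```text
time: 8.95
tool_pos: [0.4615, -0.3282, 0.0649]
ee_rot: [0.0, 0.749, 0.663, 0.0]
force: [-2.2, 1.7, 5.0]
width: 0.0144
```

```bash
python3 -m handwheel '[[0,0,0,0],[0,0,0,0],[0,0,0,0],[0,0,0,0],[0,0,0,0]]' 1 && python3 -m handwheel '[[0,0,0.2,0],[0,0,0.4,0],[0,0,0.6,0],[0,0,0.7,0],[0,0,0.7,0],[0,0,0.7,0]]' && python3 - <<'E'
from h import *
p=wristcam();save(p,"w3");s=env.observe();print(np.round(s["tool_pos"],4),np.round(s["ee_rot"],4))
np.save("w3.npy",p,allow_pickle=True)
E
```

```text
time: 9.45
tool_pos: [0.4616, -0.3282, 0.0642]
ee_rot: [0.0, 0.748, 0.663, -0.0]
force: [0.2, -0.1, 0.2]
width: 0.0843
time: 10.05
tool_pos: [0.4615, -0.3279, 0.2043]
ee_rot: [0.0, 0.748, 0.663, 0.0]
force: [-0.3, 0.3, 0.1]
width: 0.0857
[ 0.4609 -0.3275  0.2034] [-8.000e-04  7.484e-01  6.633e-01 -2.000e-04]
```

View pics/w3.png

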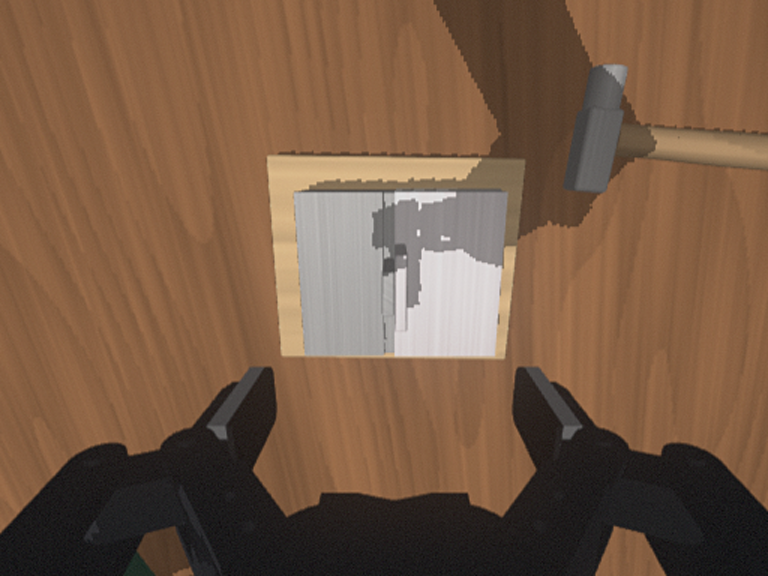

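The tin stands on the board with the lid shut: its plate runs from pixel (395,190) to (508,357), and the tab lies against the fin at (395,290). Checking how well it is centred.

```bash
python3 - <<'E'
from h import *
p=np.load("w3.npy",allow_pickle=True).item()
f=lambda us,z:np.array([at(p,np.array(u)/1.5,z)[:2] for u in us])
b=f(((268,156),(525,159),(505,357),(281,356)),.018);c=f(((294,190),(508,191),(496,357),(303,356)),.058)
for n,q in(("board",b),("tin",c)):
    near=(q[0]+q[3])/2;far=(q[1]+q[2])/2;d=far-near
    print(n,np.round(q.mean(0),4),np.linalg.norm(d),np.linalg.norm((q[0]+q[1]-q[2]-q[3])/2),np.degrees(np.arctan2(d[1],d[0])))
    if n=="tin": d/=np.linalg.norm(d);print("origin",near+.066*d,"tab",near+.074*d)
    if n=="board": print("from far edge",(q[0]+q[1])/2-.085*np.array([-d[1],d[0]])/np.linalg.norm(d))
E
```

```text
board [ 0.4635 -0.3269] 0.1977367775386798 0.16720718894067338 -7.394781739888584
from far edge [ 0.46406369 -0.32837736]
tin [ 0.4672 -0.3291] 0.14881774510653345 0.1253316297323676 -7.233216419247201
origin [ 0.45886524 -0.32803467] tab [ 0.46680158 -0.32904194]
```

```bash
python3 -m handwheel '[[0.025,-0.005,0,-0.09],[0.025,-0.005,0,-0.18],[0.025,-0.005,0,-0.27],[0.025,-0.005,0,-0.36],[0.025,-0.005,0,-0.45],[0.025,-0.005,0,-0.54],[0.025,-0.005,0,-0.63],[0.025,-0.005,0,-0.72],[0.025,-0.005,0,-0.81],[0.025,-0.005,0,-0.9],[0.025,-0.005,-0.1,-1],[0.025,-0.005,-0.2,-1],[0.025,-0.005,-0.4,-1],[0.025,-0.005,-0.55,-1],[0.025,-0.005,-0.65,-1],[0.025,-0.005,-0.71,-1],[0.025,-0.005,-0.71,-1],[0.025,-0.005,-0.71,-1]]' && python3 -m handwheel '[[0,0,0,0],[0,0,0,0],[0,0,0,0],[0,0,0,0],[0,0,0,0],[0,0,0,0],[0,0,0,0]]' -1
```

```text
time: 11.9
tool_pos: [0.4663, -0.3294, 0.0622]
ee_rot: [0.0, 0.998, -0.06, -0.0]
force: [-0.6, 0.6, -0.0]
width: 0.0855
time: 12.6
tool_pos: [0.4674, -0.3296, 0.0635]
ee_rot: [0.0, 0.998, -0.06, 0.001]
force: [-0.3, 1.1, 5.9]
width: 0.0514
```

```bash
python3 -m handwheel '[[0.02,-0.0024,0.005,0],[0.06,-0.0073,0.006,0],[0.11,-0.0134,0.006,0],[0.16,-0.0195,0.006,0],[0.21,-0.0256,0.006,0],[0.26,-0.0317,0.006,0],[0.31,-0.0378,0.006,0],[0.35,-0.0427,0.006,0],[0.38,-0.0464,0.006,0],[0.397,-0.0487,0.006,0],[0.397,-0.0487,0.006,0],[0.397,-0.0487,0.006,0]]'; python3 -m handwheel '[[0,0,0,0],[0,0,0,0],[0,0,0,0],[0,0,0,0]]' 1;  python3 -m handwheel '[[-0.03,0,0.2,0],[-0.1,0.02,0.4,0],[-0.2,0.03,0.6,0.05],[-0.3,0.03,0.7,0.15],[-0.4,0.04,0.7,0.25],[-0.44,0.05,0.7,0.35],[-0.44,0.05,0.7,0.45],[-0.44,0.05,0.7,0.54],[-0.44,0.05,0.7,0.63],[-0.44,0.05,0.7,0.72],[-0.44,0.05,0.7,0.81],[-0.44,0.05,0.7,0.9],[-0.44,0.05,0.7,1],[-0.44,0.05,0.7,1],[-0.44,0.05,0.7,1]]';python3 - <<'E'
from h import *
p=wristcam();save(p,"w4");s=env.observe();print(np.round(s["tool_pos"],4),np.round(s["ee_rot"],4))
np.save("w4.npy",p,allow_pickle=True)
E
```

```text
time: 13.8
tool_pos: [0.5459, -0.3388, 0.0636]
ee_rot: [-0.0, 0.998, -0.06, 0.0]
force: [0.2, 1.7, 3.2]
width: 0.0509
time: 14.2
tool_pos: [0.5456, -0.3388, 0.0633]
ee_rot: [-0.0, 0.998, -0.06, -0.0]
force: [-1.1, -0.1, 0.1]
width: 0.0855
time: 15.7
tool_pos: [0.4576, -0.329, 0.2035]
ee_rot: [-0.0, 0.75, 0.662, 0.0]
force: [-0.3, -0.1, -0.2]
width: 0.0853
[ 0.4577 -0.329   0.2035] [-1.000e-04  7.494e-01  6.621e-01 -1.000e-04]
```

View pics/w4.png

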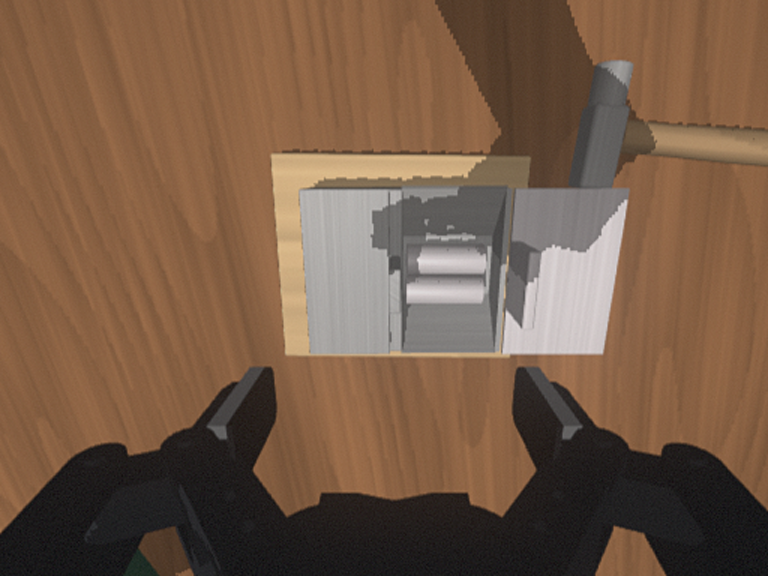

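The lid is open: the two blanks lie in the well at (450,260) and (445,291), and the lid's far edge is at (630,188)–(603,354). Measuring the opening and where the fin is now.

```bash
python3 - <<'E'
from h import *
p=np.load("w4.npy",allow_pickle=True).item()
c=np.array([at(p,np.array(u)/1.5,.058)[:2] for u in((300,190),(630,188),(603,354),(308,355))])
near=(c[0]+c[3])/2;far=(c[1]+c[2])/2;d=far-near;L=np.linalg.norm(d);d/=L
print("open",L-.148,"origin",near+.066*d,"yaw",np.degrees(np.arctan2(d[1],d[0])))
a=env.get_image("top")
r=env.cut_out("tray",a)[0]["region"].astype(np.uint8)
h=cv2.findContours(r,0,2)[0];m=cv2.minAreaRect(np.vstack(h));print(m,r.sum())
save(a,"t3",(225,160,330,265),7);np.save("t3.npy",a,allow_pickle=True)
E
```

```text
open 0.07947236125677049 origin [ 0.45928425 -0.32840301] yaw -6.865529827532922
((275.3699645996094, 211.4099884033203), (75.23616790771484, 79.62022399902344), 8.130102157592773) 5798
```

View pics/t3.png

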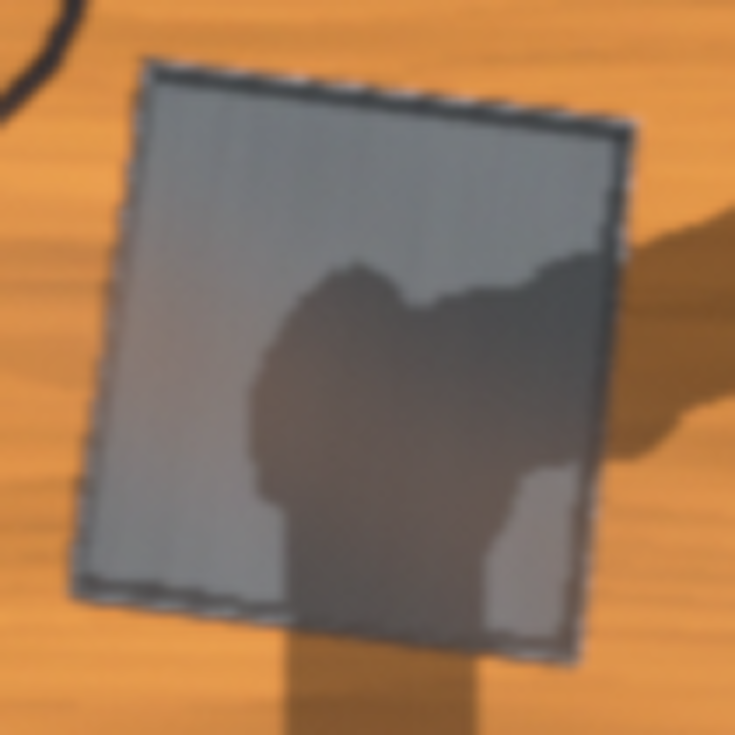

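```bash
python3 -m handwheel '[[0.008,0.003,-0.2,0],[0.008,0.003,-0.4,0],[0.008,0.003,-0.55,0],[0.008,0.003,-0.65,0],[0.008,0.003,-0.69,0],[0.008,0.003,-0.69,0],[0.008,0.003,-0.69,0]]' && python3 -m handwheel '[[0,0,0,0],[0,0,0,0],[0,0,0,0],[0,0,0,0],[0,0,0,0],[0,0,0,0],[0,0,0,0],[0,0,0,0],[0,0,0,0]]' -1; python3 - <<'E'
from h import *
a=np.load("t3.npy",allow_pickle=True).item()
c=np.array([at(a,np.array(u)/7+[225,160],.035)[:2] for u in((148,62),(634,122),(577,662),(72,598))])
print(np.round(c,4),c.mean(0))
e=c[1]-c[2];d=e/np.linalg.norm(e);n=np.array([-d[1],d[0]]);m=(c[1]+c[2])/2
print("wall yaw",np.degrees(np.arctan2(d[1],d[0])),np.linalg.norm(e),np.linalg.norm(c[0]-c[1]))
base=m-.048*d
for o,z in((-80,51),(-66,51),(-62,51),(-52.2,61.0),(-40.8,69.1),(-28.2,75.2),(-14.7,78.9),(-.8,80.3),(13.2,79.2),(20,77.8)):
    P=base+n*o/1000; print(o,np.round(P,4),"tcp z",round(.035+z/1000-.019,4), "rel first (units)",np.round((P-(base-.08*n))/.2,3),round((z-51)/200,3))
E
```

```text
time: 16.55
tool_pos: [0.4601, -0.3288, 0.0662]
ee_rot: [0.001, 0.749, 0.663, 0.0]
force: [1.2, 0.7, 0.7]
width: 0.0854
time: 17.45
tool_pos: [0.4592, -0.3282, 0.0658]
ee_rot: [-0.0, 0.749, 0.663, -0.0]
force: [-1.3, 0.8, 5.7]
width: 0.0071
[[ 0.6565  0.1262]
 [ 0.633  -0.0979]
 [ 0.387  -0.0716]
 [ 0.4098  0.1522]] [0.52154961 0.02722502]
wall yaw -6.106883446595315 0.24744269412858677 0.22534618016528088
-80 [ 0.4537 -0.1592] tcp z 0.067 rel first (units) [0. 0.] 0.0
-66 [ 0.4552 -0.1453] tcp z 0.067 rel first (units) [0.007 0.07 ] 0.0
-62 [ 0.4557 -0.1413] tcp z 0.067 rel first (units) [0.01  0.089] 0.0
-52.2 [ 0.4567 -0.1316] tcp z 0.077 rel first (units) [0.015 0.138] 0.05
-40.8 [ 0.4579 -0.1202] tcp z 0.0851 rel first (units) [0.021 0.195] 0.09
-28.2 [ 0.4593 -0.1077] tcp z 0.0912 rel first (units) [0.028 0.258] 0.121
-14.7 [ 0.4607 -0.0943] tcp z 0.0949 rel first (units) [0.035 0.325] 0.14
-0.8 [ 0.4622 -0.0804] tcp z 0.0963 rel first (units) [0.042 0.394] 0.146
13.2 [ 0.4637 -0.0665] tcp z 0.0952 rel first (units) [0.05  0.463] 0.141
20 [ 0.4644 -0.0598] tcp z 0.0938 rel first (units) [0.053 0.497] 0.134
```

```bash
python3 -m handwheel '[[0,0,0.05,0],[0,0,0.12,0],[0,0,0.2,0],[0,0,0.3,0],[0,0,0.3,0],[0,0.1,0.3,0.011],[-0.01,0.22,0.3,0.011],[-0.02,0.34,0.3,0.011],[-0.0275,0.46,0.3,0.011],[-0.0275,0.58,0.3,0.011],[-0.0275,0.68,0.3,0.011],[-0.0275,0.76,0.3,0.011],[-0.0275,0.82,0.3,0.011],[-0.0275,0.82,0.3,0.011],[-0.0275,0.82,0.3,0.011]]';python3 - <<'E'
from h import *
a=env.get_image("scene");save(a,"s2",(100,90,360,270),3)
s=env.observe();print(np.round(s["tool_pos"],4),np.round(s["force"],1),np.round(s["moment"],2),s["width"])
E
```

```text
time: 18.95
tool_pos: [0.454, -0.1644, 0.1253]
ee_rot: [0.0, 0.742, 0.67, -0.0]
force: [0.2, -1.4, -4.7]
width: 0.0072
[ 0.4541 -0.1651  0.1255] [-0.2 -0.7 -4.2] [-0.05  0.02 -0.01] 0.007225531337870129
```

View pics/s2.png

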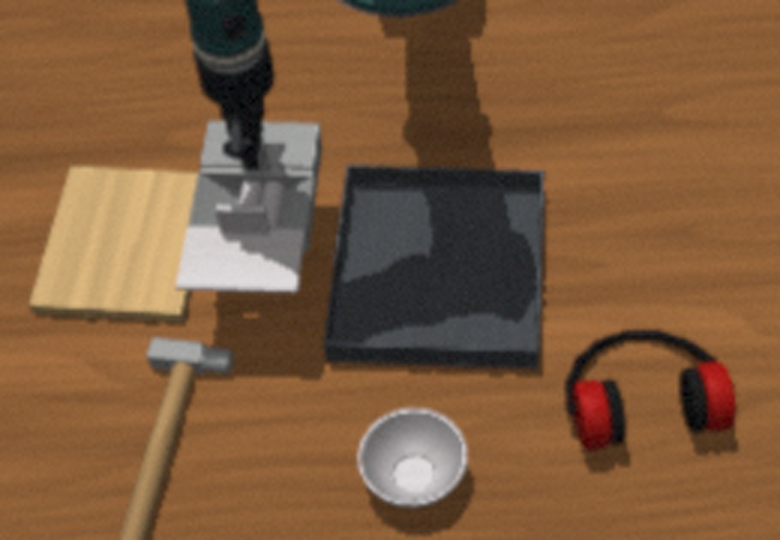

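```bash
python3 -m handwheel '[[0,0,-0.1,0],[0,0,-0.2,0],[0,0,-0.27,0],[0,0,-0.2925,0],[0,0,-0.2925,0],[0,0,-0.2925,0]]' && python3 -m handwheel '[[0.005,0.05,0,0],[0.01,0.09,0,0],[0.01,0.106,0,0],[0.012,0.13,0.025,0],[0.015,0.155,0.05,0],[0.018,0.184,0.071,0],[0.021,0.212,0.09,0],[0.021,0.212,0.09,0]]'; python3 - <<'E'
from h import *
a=env.get_image("scene");save(a,"s3",(150,110,300,220),5)
s=env.observe();print(np.round(s["tool_pos"],4),np.round(s["force"],1),np.round(s["moment"],2),s["width"])
E
```

```text
time: 19.6
tool_pos: [0.4545, -0.1651, 0.0674]
ee_rot: [0.001, 0.743, 0.669, 0.0]
force: [-0.9, -0.7, -4.4]
width: 0.0075
time: 20.4
tool_pos: [0.4585, -0.124, 0.0858]
ee_rot: [0.002, 0.743, 0.669, -0.0]
force: [-2.0, -5.6, -2.5]
width: 0.0072
[ 0.4585 -0.124   0.0858] [-0.8 -6.  -2.2] [-1.35  0.35 -0.06] 0.006937996003234321
```

View pics/s3.png

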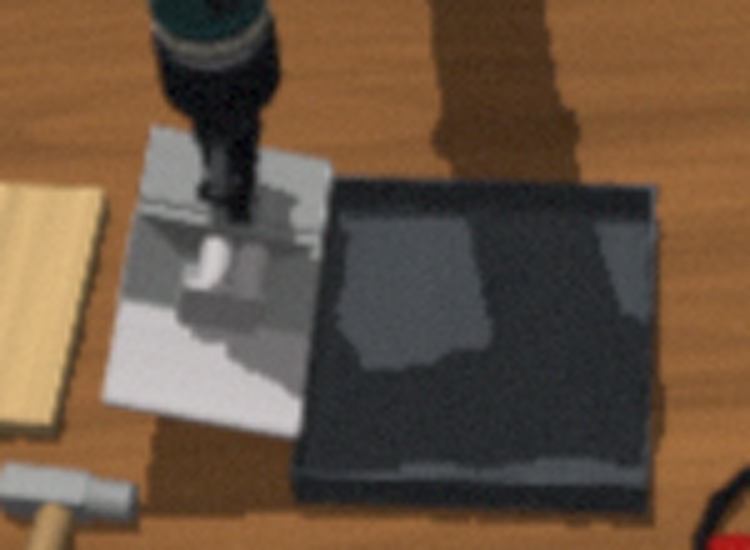

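The tin is tipping towards the tray: its right edge rests on the wall at (330,180)–(295,435), and the force is only 6 N. I'm continuing the arc to 65°.

```bash
python3 -m handwheel '[[0.003,0.032,0.016,0],[0.007,0.063,0.031,0],[0.01,0.097,0.042,0],[0.014,0.13,0.05,0],[0.017,0.165,0.055,0],[0.021,0.199,0.056,0],[0.025,0.234,0.055,0],[0.029,0.268,0.051,0],[0.031,0.285,0.048,0],[0.032,0.305,0.044,0],[0.032,0.305,0.044,0],[0.032,0.305,0.044,0],[0.032,0.305,0.044,0],[0.032,0.305,0.044,0],[0.032,0.305,0.044,0]]'; python3 - <<'E'
from h import *
a=env.get_image("scene");save(a,"s4",(150,110,300,220),5)
s=env.observe();print(np.round(s["tool_pos"],4),np.round(s["force"],1),np.round(s["moment"],2),s["width"])
E
```

```text
time: 21.95
tool_pos: [0.465, -0.0633, 0.095]
ee_rot: [0.002, 0.743, 0.669, -0.0]
force: [-1.0, -6.7, 5.2]
width: 0.0074
[ 0.465  -0.0633  0.095 ] [-2.6 -5.6  4.7] [-1.67  0.49 -0.06] 0.006925030326022783
```

View pics/s4.png

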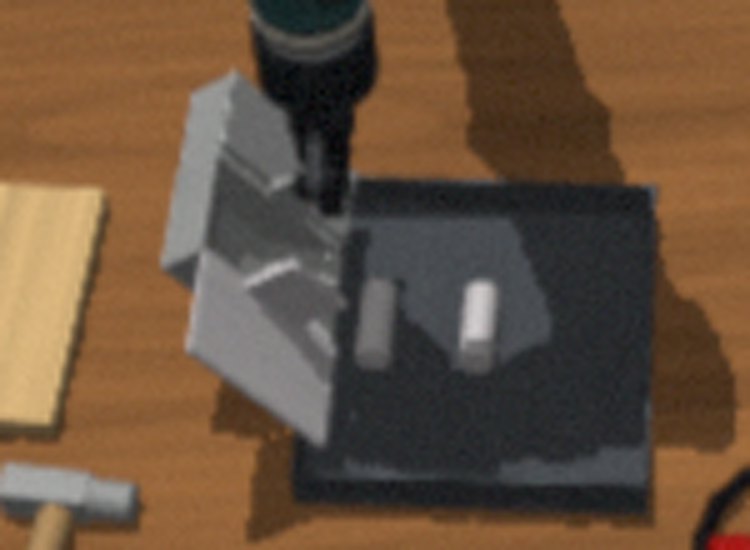

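Both blanks lie in the tray at (375,325) and (478,325). The tin can be righted by pushing its low underside edge against the board's edge on the tray side, which turns it back between the pads. I'm keeping it about 45 mm nearer the robot so the open lid clears the hammer.

```bash
python3 -m handwheel '[[0,0,0.07,0],[0,0,0.15,0],[0,0,0.25,0],[0,0,0.25,0],[-0.03,-0.1,0.25,-0.012],[-0.06,-0.22,0.25,-0.012],[-0.1,-0.36,0.25,-0.012],[-0.13,-0.48,0.25,-0.012],[-0.165,-0.57,0.25,-0.012],[-0.165,-0.62,0.25,-0.012],[-0.165,-0.62,0.15,-0.012],[-0.165,-0.62,0.05,-0.012],[-0.165,-0.62,-0.03,-0.012],[-0.165,-0.62,-0.08,-0.012],[-0.165,-0.62,-0.1,-0.012],[-0.165,-0.62,-0.1,-0.012],[-0.165,-0.62,-0.1,-0.012]]'; python3 - <<'E'
from h import *
a=env.get_image("scene")
s=env.observe();print(np.round(s["tool_pos"],4),np.round(s["ee_rot"],3),np.round(s["force"],1),np.round(s["moment"],2))
for n in("can","blank1","tray","hammer"):
    for r in env.cut_out(n,a)[:3]: print(n,round(r["score"],2),np.round(r["box"]))
t=env.get_image("top")
for n in("board","hammer"):
    for r in env.cut_out(n,t)[:1]: print(n,round(r["score"],2),np.round(r["box"],1),np.round(at(t,r["box"][2:],.02),3),np.round(at(t,r["box"][:2],.02),3))
E
```

```text
time: 23.7
tool_pos: [0.4321, -0.1849, 0.0742]
ee_rot: [0.0, 0.749, 0.663, 0.0]
force: [-0.6, -0.1, -3.6]
width: 0.007
[ 0.4322 -0.185   0.0743] [0.001 0.749 0.663 0.   ] [-0.5  0.5 -4.1] [ 0.16 -0.05  0.01]
can 0.85 [373. 134. 405. 164.]
blank1 0.66 [250. 168. 259. 182.]
blank1 0.47 [220. 165. 226. 185.]
tray 0.64 [207. 144. 282. 213.]
hammer 0.8 [138. 201. 175. 279.]
board 0.85 [378.9 199.6 414.7 234.5] [ 0.459 -0.411  0.02 ] [ 0.568 -0.303  0.02 ]
hammer 0.56 [345.5 109.2 375.1 184.4] [ 0.618 -0.292  0.02 ] [ 0.876 -0.202  0.02 ]
```

```bash
python3 -m handwheel '[[-0.005,-0.04,0,0],[-0.008,-0.077,-0.003,0],[-0.012,-0.108,0.009,0],[-0.016,-0.138,0.021,0],[-0.02,-0.173,0.03,0],[-0.025,-0.208,0.036,0],[-0.03,-0.244,0.039,0],[-0.034,-0.28,0.04,0],[-0.034,-0.28,0.04,0]]'; python3 - <<'E'
from h import *
s=env.observe();print(np.round(s["tool_pos"],4),np.round(s["ee_rot"],3),np.round(s["force"],1),np.round(s["moment"],2))
E
```

```text
time: 25.0
tool_pos: [0.4244, -0.2408, 0.0821]
ee_rot: [-0.001, 0.749, 0.662, 0.0]
force: [0.6, 2.4, 2.1]
width: 0.007
[ 0.4244 -0.2408  0.0821] [-0.001  0.749  0.662  0.   ] [0.6 2.4 2.1] [ 0.93  0.16 -0.04]
```

```bash
python3 -m handwheel '[[-0.004,-0.036,-0.003,0],[-0.009,-0.072,-0.009,0],[-0.013,-0.106,-0.019,0],[-0.017,-0.141,-0.031,0],[-0.021,-0.173,-0.047,0],[-0.025,-0.205,-0.064,0],[-0.029,-0.234,-0.08,0],[-0.029,-0.234,-0.083,0],[-0.029,-0.234,-0.083,0],[-0.029,-0.234,-0.083,0]]'; python3 - <<'E'
from h import *
s=env.observe();print(np.round(s["tool_pos"],4),np.round(s["ee_rot"],3),np.round(s["force"],1),np.round(s["moment"],2))
E
```

```text
time: 26.0
tool_pos: [0.4191, -0.2845, 0.0675]
ee_rot: [-0.002, 0.748, 0.663, 0.002]
force: [-5.2, 13.6, 35.7]
width: 0.0071
[ 0.4191 -0.2845  0.0675] [-0.002  0.748  0.663  0.002] [-5.2 13.6 35.7] [ 2.6   1.02 -0.08]
```

```bash
python3 -m handwheel '[[0,0,0.005,0],[0,0,0.01,0],[0,0,0.01,0],[0,0,0.01,0]]';  python3 -m handwheel '[[0,0,0,0],[0,0,0,0],[0,0,0,0],[0,0,0,0],[0,0,0,0]]' 1; python3 -m handwheel '[[0,0,0.2,0],[0,0,0.4,0],[0,0,0.6,0],[0,0,0.68,0],[0,0,0.68,0],[0,0,0.68,0]]'; python3 - <<'E'
from h import *
p=wristcam();np.save("w5.npy",p,allow_pickle=True);s=env.observe();print(np.round(s["tool_pos"],4),np.round(s["ee_rot"],4))
save(p,"w5")
for n in("can","lid","tab","board","fin"):
    for r in env.cut_out(n,p)[:2]:
        m=cv2.minAreaRect(np.argwhere(r["region"])[:,::-1].astype(np.float32));print(n,round(r["score"],2),np.round(r["box"]),np.round(cv2.boxPoints(m)).tolist())
E
```

```text
time: 26.4
tool_pos: [0.4197, -0.2882, 0.0675]
ee_rot: [0.0, 0.749, 0.663, 0.0]
force: [-1.4, 4.8, 10.2]
width: 0.0069
time: 26.9
tool_pos: [0.4191, -0.2881, 0.0671]
ee_rot: [0.0, 0.749, 0.662, -0.0]
force: [0.1, -0.2, -0.8]
width: 0.0787
time: 27.5
tool_pos: [0.4188, -0.2873, 0.2029]
ee_rot: [-0.0, 0.749, 0.663, 0.0]
force: [-0.1, 0.2, -0.9]
width: 0.0852
[ 0.4183 -0.2871  0.2022] [-9.000e-04  7.489e-01  6.627e-01 -3.000e-04]
can 0.85 [200. 130. 419. 240.] [[200.0, 129.0], [418.0, 129.0], [418.0, 239.0], [200.0, 239.0]]
lid 0.91 [337. 132. 420. 238.] [[333.0, 239.0], [343.0, 125.0], [419.0, 131.0], [409.0, 245.0]]
tab 0.83 [334. 129. 418. 239.] [[333.0, 239.0], [343.0, 125.0], [418.0, 131.0], [409.0, 245.0]]
board 0.93 [224. 239. 372. 261.] [[223.0, 261.0], [223.0, 238.0], [372.0, 239.0], [372.0, 262.0]]
fin 0.6 [199. 129. 416. 240.] [[200.0, 129.0], [418.0, 129.0], [418.0, 239.0], [200.0, 239.0]]
```

The viewer's limit is reached, so from here I measure numerically from the network's outlines.

```bash
cat > fit.py <<'E'
from h import *
from scipy.optimize import least_squares
def quad(reg):
    c=max(cv2.findContours(reg.astype(np.uint8),0,2)[0],key=cv2.contourArea)
    h=cv2.convexHull(c)
    for e in np.arange(.01,.08,.003):
        q=cv2.approxPolyDP(h,e*cv2.arcLength(h,True),True)
        if len(q)<=4: break
    return q[:,0].astype(float)
def rep(p,z=.058):
    r=env.cut_out("can",p)[0]; q=quad(r["region"]); w=np.array([at(p,u,z)[:2] for u in q]); 
    print("px",q.tolist());print("world",np.round(w,4).tolist())
    l=sorted([(np.linalg.norm(w[i]-w[(i+1)%4]),np.degrees(np.arctan2(*(w[(i+1)%4]-w[i])[::-1]))) for i in range(4)]);print("edges",np.round(l,4).tolist())
    k=np.argsort(w[:,0]);near=w[k[:2]].mean(0);far=w[k[-2:]].mean(0);d=(far-near)/np.linalg.norm(far-near)
    print("origin",near+.066*d,"yaw",np.degrees(np.arctan2(d[1],d[0])))
E
python3 - <<'E'
from fit import *
p=wristcam();rep(p)
E
```

```text
px [[420.0, 132.0], [402.0, 240.0], [208.0, 237.0], [204.0, 130.0]]
world [[0.587, -0.2504], [0.5719, -0.3717], [0.3489, -0.3405], [0.3667, -0.2212]]
edges [[0.1206, 81.5428], [0.1222, -97.0926], [0.2223, -7.5475], [0.2252, 172.0394]]
origin [ 0.42319156 -0.28973217] yaw -7.7553704850021274
```

```bash
python3 -m handwheel '[[0.008,-0.008,-0.2,0],[0.008,-0.008,-0.4,0],[0.008,-0.008,-0.55,0],[0.008,-0.008,-0.65,0],[0.008,-0.008,-0.68,0],[0.008,-0.008,-0.68,0],[0.008,-0.008,-0.68,0]]' && python3 -m handwheel '[[0,0,0,0],[0,0,0,0],[0,0,0,0],[0,0,0,0],[0,0,0,0],[0,0,0,0],[0,0,0,0],[0,0,0,0],[0,0,0,0]]' -1; python3 -m handwheel '[[0,0,0.05,0],[0,0,0.12,0],[0,0,0.2,0],[0,0,0.2,0],[0.05,-0.05,0.2,0],[0.1,-0.1,0.2,0],[0.16,-0.15,0.2,0],[0.2,-0.19,0.2,0],[0.2,-0.19,0.2,0],[0.2,-0.19,0.1,0],[0.2,-0.19,0.05,0],[0.2,-0.19,0.025,0],[0.2,-0.19,0.01,0],[0.2,-0.19,0.005,0],[0.2,-0.19,0.005,0],[0.2,-0.19,0.005,0]]'
```

```text
time: 28.6
tool_pos: [0.4212, -0.2898, 0.0679]
ee_rot: [0.001, 0.749, 0.663, 0.0]
force: [0.5, 0.0, 0.4]
width: 0.0851
time: 29.5
tool_pos: [0.4206, -0.2893, 0.0675]
ee_rot: [0.0, 0.749, 0.663, 0.0]
force: [-1.4, 0.4, 5.5]
width: 0.0072
time: 31.1
tool_pos: [0.4609, -0.3275, 0.0687]
ee_rot: [0.0, 0.749, 0.663, 0.0]
force: [0.2, 0.0, -3.9]
width: 0.0069
```

```bash
python3 -m handwheel '[[0,0,-0.003,0],[0,0,-0.006,0],[0,0,-0.009,0],[0,0,-0.009,0],[0,0,-0.009,0]]';  python3 -m handwheel '[[0,0,0,0],[0,0,0,0],[0,0,0,0],[0,0,0,0],[0,0,0,0]]' 1; python3 -m handwheel '[[0,0,0.2,0],[0,0,0.4,0],[0,0,0.6,0],[0,0,0.68,0],[0,0,0.68,0],[0,0,0.68,0]]'; python3 - <<'E'
from fit import *
p=wristcam();rep(p)
b=env.cut_out("board",p)
for r in b[:1]:
    q=quad(r["region"]);print("board",q.tolist(),np.round([at(p,u,.018)[:2] for u in q],3).tolist())
a=env.get_image("top")
for n in("blank1","hammer","bowl","earmuffs"):
    for r in env.cut_out(n,a)[:2]:
        m=np.argwhere(r["region"]).mean(0)[::-1];print(n,round(r["score"],2),np.round(r["box"]),np.round(at(a,m,.016)[:2],3))
s=env.get_image("scene")
for n in("blank1","hammer","bowl","earmuffs","tray"):
    for r in env.cut_out(n,s)[:3]:
        m=np.argwhere(r["region"]).mean(0)[::-1];print("scene",n,round(r["score"],2),np.round(r["box"]),np.round(at(s,m,.016)[:2],3))
E
```

```text
time: 31.6
tool_pos: [0.4609, -0.3274, 0.0675]
ee_rot: [0.0, 0.749, 0.663, 0.0]
force: [-1.5, 1.9, 6.0]
width: 0.0071
time: 32.1
tool_pos: [0.4607, -0.3273, 0.0663]
ee_rot: [0.0, 0.749, 0.663, -0.0]
force: [0.4, -0.4, 0.9]
width: 0.079
time: 32.7
tool_pos: [0.4604, -0.3269, 0.2021]
ee_rot: [-0.0, 0.749, 0.663, 0.0]
force: [0.4, 0.0, -0.7]
width: 0.0851
px [[201.0, 131.0], [418.0, 130.0], [401.0, 237.0], [208.0, 238.0]]
world [[0.4056, -0.2614], [0.6272, -0.2876], [0.613, -0.4073], [0.391, -0.3812]]
edges [[0.1205, -96.7523], [0.1208, 83.0194], [0.2231, -6.7632], [0.2236, 173.3011]]
origin [ 0.46384996 -0.32903721] yaw -6.731011005135888
board [[351.0, 108.0], [348.0, 128.0], [188.0, 237.0], [179.0, 104.0]] [[0.572, -0.258], [0.568, -0.28], [0.354, -0.395], [0.377, -0.23]]
blank1 0.46 [272. 118. 306. 146.] [ 0.791 -0.01 ]
blank1 0.42 [298. 212. 304. 229.] [ 0.504 -0.045]
hammer 0.58 [345. 111. 375. 187.] [ 0.714 -0.262]
bowl 0.67 [273. 120. 305. 146.] [ 0.791 -0.009]
earmuffs 0.58 [234. 167. 316. 255.] [0.523 0.031]
earmuffs 0.57 [185. 133. 239. 182.] [0.714 0.242]
scene blank1 0.57 [250. 166. 256. 184.] [0.515 0.054]
scene blank1 0.51 [220. 165. 225. 184.] [ 0.506 -0.048]
scene hammer 0.7 [138. 202. 178. 279.] [ 0.726 -0.265]
scene bowl 0.78 [219. 225. 255. 259.] [ 0.766 -0.01 ]
scene bowl 0.16 [219. 165. 226. 186.] [ 0.502 -0.047]
scene earmuffs 0.66 [288. 200. 344. 242.] [0.707 0.241]
scene tray 0.82 [204. 144. 282. 210.] [0.529 0.029]
```

```bash
python3 -c "
from station import env
print(env.job_done(), env.observe()['time'])"
```

```text
the job is handed in; nothing more can be done
the job is handed in; nothing more can be done
```

The job is done and handed in at about 33 s of the 72 s allowed; no verdict was reported.

1. **Carry:** I pinched the fin and the lid's tab together and carried the larger tin shut to the board. The picture after letting go showed the lid still shut.
2. **Open and tip:** I drew the tab out until the lid measured 79.5 mm open. I then lifted the tin by its fin and tipped it about 60–65° over the tray's wall, and both blanks rolled out.
3. **Stand it up:** I righted the tin between the pads against the board's edge, with the force peaking at about 36 N. I set it down near that edge, regripped it and stood it about the middle of the board.

**Last checks:**
- **Tin:** It appears to be standing flat, about 121 × 223 mm with the lid open (124 × 228 expected). Its fin is within about 5 mm of the board's middle and its yaw within 1° of the board's.
- **Blanks:** The scene camera shows both in the tray. The top camera found only one of them clearly and also mistook the bowl for a blank.
- **Hammer, bowl and ear defenders:** They show no sign of having moved, though I compared their positions only roughly.
- **Pictures:** I had used all 12 views before righting the tin, so every check after that is from the networks' outlines and not by eye.

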